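# Make up a stone-setting kit and a wire-drawing kit at the jeweller's bench

### The job

Make up two tool kits from the stock on the jeweller's bench: the stone-setting kit goes in the tray with the cross partition, with the wooden ring clamp and the mushroom-handled bezel pusher in its long bay and the small glass-topped tin in its short end bay; the wire-drawing kit, the draw plate and the draw tongs, goes in the undivided tray. Everything must end up inside the tray walls, flat on the tray floor with nothing on top of anything else, set down rather than dropped. Leave the large tin, the doming block and the round bench block where they are.

Things in the scene. Friction and masses are not known exactly. Their poses are not given: they have to be found in the camera images.
- setting_tray: Stone-setting tray: light-wood tray, 222 (its x) by 162 mm (its y) outside, fixed to the bench. Walls and partition 6 mm thick, tops 18 mm above the bench; floor 5 mm thick. The cross partition, centred at x = +48 mm, makes a long bay (150 by 150 mm inside, centre x = -30 mm) and a short end bay (54 along x by 150 mm inside, centre x = +78 mm). Origin: centre of underside, z up.
- drawing_tray: Wire-drawing tray: light-wood tray without partition, 200 (its x) by 162 mm (its y) outside, 188 by 150 mm inside, fixed to the bench. Walls 6 mm thick, tops 18 mm above the bench; floor 5 mm thick. Origin: centre of underside, z up.
- ring_clamp: Ring clamp, for the setting tray: two pale wooden jaws side by side, steel ferrule round the middle, dark wooden wedge driven in at one end. 128 mm long (x, wedge at +x), 25 mm wide (y), 20 mm high, about 70 g. Origin: middle of its length, on the underside, z up. Grip across y at the middle.
- bezel_pusher: Bezel pusher, for the setting tray: dark wooden mushroom handle planed flat below, brass ferrule, 5 mm square steel shank (axis 10 mm up). 106 mm long (x, shank end at +x). Origin: middle of its length, on the underside, z up. Grip across y at the bulb, centred 40 mm to -x of the origin: 28 mm wide, 24 high, 26 long. About 50 g.
- small_tin: Small round aluminium tin with glass top and stones under it, to go in the setting tray: 36 mm diameter, 18 mm high, about 40 g. Origin: centre of the underside, z up.
- draw_plate: Draw plate, to go in the drawing tray: flat dark steel bar with three rows of small holes, 120 mm long (x), 30 mm wide (y), 8 mm thick, 220 g. Origin: centre of the underside, z up.
- draw_tongs: Draw tongs (bare steel pliers) lying flat, for the drawing tray: 146 mm long (x, jaws at +x), 48 mm wide over the handles, about 150 g. Origin: middle of the length, on the underside, z up. Grip across y at the joint, 27 mm to +x of the origin: 21 mm wide, 24 long, 12 high. Handles 9 mm thick, jaws 11 mm high.
- large_tin: Large round aluminium tin, same make as the small one, 56 mm diameter, 18 mm high. Loose; stays where it is. Origin: centre of the underside.
- doming_block: Brass doming block, a 40 mm cube with round hollows in its faces. Loose; stays where it is. Origin: centre of the underside.
- bench_block: Round steel bench block on a rubber foot, 60 mm diameter, 21 mm high. Loose; stays where it is. Origin: centre of the underside.
Things that resemble listed ones, but are neither listed nor needed, are in the scene too. What is shaped like the draw_plate but green or red is not meant.

How it is judged:
At the end, for the whole second after the job is handed in: Ring clamp and bezel pusher have their origins in the setting tray's long bay, small tin in its short bay, draw plate and tongs in the drawing tray; all flat on the floor (origin 1-9 mm above tray underside, tilt < 0.07 rad), at rest; large tin, doming block, bench block within 20 mm of their start (x of ring_clamp in the frame of setting_tray between -0.105 and 0.045 m and y of ring_clamp in the frame of setting_tray between -0.075 and 0.075 m and z of ring_clamp in the frame of setting_tray between 0.001 and 0.009 m and angle between each of ring_clamp, bezel_pusher, small_tin, draw_plate, draw_tongs's own z axis and vertical below 0.07 rad and linear speed of each of ring_clamp, bezel_pusher, small_tin, draw_plate, draw_tongs below 0.02 m/s and angular speed of each of ring_clamp, bezel_pusher, small_tin, draw_plate, draw_tongs below 0.2 rad/s and x of bezel_pusher in the frame of setting_tray between -0.105 and 0.045 m and y of bezel_pusher in the frame of setting_tray between -0.075 and 0.075 m and z of bezel_pusher in the frame of setting_tray between 0.001 and 0.009 m and x of small_tin in the frame of setting_tray between 0.051 and 0.105 m and y of small_tin in the frame of setting_tray between -0.075 and 0.075 m and z of small_tin in the frame of setting_tray between 0.001 and 0.009 m and x of draw_plate in the frame of drawing_tray between -0.094 and 0.094 m and y of draw_plate in the frame of drawing_tray between -0.075 and 0.075 m and z of draw_plate in the frame of drawing_tray between 0.001 and 0.009 m and x of draw_tongs in the frame of drawing_tray between -0.094 and 0.094 m and y of draw_tongs in the frame of drawing_tray between -0.075 and 0.075 m and z of draw_tongs in the frame of drawing_tray between 0.001 and 0.009 m and distance of each of large_tin, doming_block, bench_block from where it was at the start of the episode below 0.02 m); the robot touches nothing.
It fails at once if the large tin, the doming block or the bench block is moved more than 20 mm (distance of any of large_tin, doming_block, bench_block from where it was at the start of the episode above 0.02 m).
It fails at once if a kit thing is dropped or thrown: faster than 0.8 m/s (a fall of some 30 mm) with no finger on it ((linear speed of ring_clamp above 0.8 m/s and contact force between ring_clamp and the fingers below 0.05 N) or (linear speed of bezel_pusher above 0.8 m/s and contact force between bezel_pusher and the fingers below 0.05 N) or (linear speed of small_tin above 0.8 m/s and contact force between small_tin and the fingers below 0.05 N) or (linear speed of draw_plate above 0.8 m/s and contact force between draw_plate and the fingers below 0.05 N) or (linear speed of draw_tongs above 0.8 m/s and contact force between draw_tongs and the fingers below 0.05 N)).
It also fails if it takes over 125 s, if anything falls off the work surface, if the arm or the gripper's body presses on something with over 40 N, if the wrist force passes 120 N, or if a joint passes its speed limit or range.

### The arm

A 6-joint arm with a two-finger parallel gripper is mounted at the origin on the work surface. World frame = base frame: x ahead of the robot, y to its left, z up, the work surface at z = 0. Lengths are in m, angles in rad, forces in N, time in s.
With the tool pointing down it reaches from about 0.325 to 0.875 m from the base axis. Payload 4.4 kg.
Tool frame: the origin (TCP) lies at the very end of the fingers, on their centre line; the grasp point (between the pads) lies 19 mm behind it; z points along the fingers, y is the line along which they close (so a half turn about z gives the same grasp; the last joint's range is limited). The gripper opens to 85 mm and grips with 20 to 120 N. Pads are 22 mm wide; open, the fingers measure 114 mm over their backs; the gripper's body (76 mm by 85 mm) begins 54 mm behind the grasp point. The pads swing forward as they close: fully open they stand 13 mm farther back than shut.
Start: joints at [-1.294, 0.207, 1.542, -0, 1.393, -0.15], TCP at [0.238, -0.523, 0.231] pointing down, gripper open.
Joint ranges: [-2.73, 2.73], [-0.86, 2.22], [0.23, 2.46], [-1.11, 4.25], [0.08, 2.63], [-2.82, 2.82]. Speed limits (rad/s): [2.79, 2.79, 3.14, 3.14, 3.14, 3.14].

### API

Orientations are given as a unit quaternion [x, y, z, w].
In Python, from cell import robot gives the robot as it stands.
- The arm moves only by the tool carry_out, never from a script. Its argument "commands" is a list of rows, each a list of 7 numbers: the closure, from 0 (fully open) to 1 (shut), then the shift along the tool's x, y, z in units of 20 cm (1.0 is 20 cm), then the turn, a rotation vector about the tool's x, y, z in units of pi rad (1.0 is pi rad). A call has 1 to 10 rows; each row is the pose to reach, as a shift and turn from the pose commanded when the call began, along the tool's axes at that moment, turning the shorter way round; what a row does not reach only later rows make up. A row lasts 1/8 s, in which the tool goes at most 62.5 mm and 10.7 degrees, less where a joint would pass 70% of its speed; a pose out of reach is approached as far as the arm can. A call with a number of a shift or a turn outside -1 to 1 is refused whole. A call with a gripper value outside its range is refused whole. The fingers move at their own pace and stop on an object; "newtons" is the grip in N (left out, the last holds). Time passes only in rows, so rows that repeat a pose let the fingers close. It gives the time, the measured TCP pose, the force, the opening and the grip force at its end, in the units of the state.
- robot.sense(): the state, without advancing time (a new reading comes with each control period).
- robot.get_image(name): name is "scene" or "top" or "wrist"; returns (picture, depth): 400x640x3 uint8, red, green, blue; 400x640 float32, m along the optical axis (not along the pixel's ray), 0 where there is no reading.
- robot.get_calibration(name): a dict with "fovy" (degrees; the focal length in pixels is half the picture's height over the tangent of half this angle, whatever the lens; pixels are square), "cx", "cy" (the principal point, pixels), "camera_from_world" (4x4, takes a point from world to camera coordinates); the wrist camera has in their place "hand_eye" (4x4, takes a point from camera to tool coordinates, whose origin is the TCP and whose axes are the flange's). Camera axes: x right, y down, z forward; pixel columns grow to the right and rows downward; lengths in m; the calibration is good to about 2 mm. The wrist camera is an equidistant fisheye: a pixel r from the principal point sees the ray r / f radians off the axis. A picture is of the moment at which its call begins: read the wrist's pose just before it. get_calibration takes no time and is no camera call.
- robot.close_job(): hands the job in; it is judged then, once.
The state is a dict: "time_s": time; "joint_pos": joint angles; "qd": joint speeds; "effort": joint torques, N m; "eef_pos": TCP position; "ee_rot": TCP orientation; "contact_force": force on the tool from outside, world axes, zero at the start; "moment": the same for the moment, N m; "grip_width": opening from 0.0 (shut) to 1.0 (fully open); "finger_force": force on a finger pad.
Only numpy, scipy, OpenCV 4.12 (cv2) and the standard library are available. Lean on these libraries where they do the work, as an engineer would, in place of code of your own. Each camera call takes 0.05 s, during which the arm holds its last target. There are 200 camera calls.

## Working session

There is one attempt and no reset: what is moved stays moved. The work goes in short steps, Python scripts to look and compute and a tool call to move; the robot and the scene stay as the last step left them, time stands still between calls to the robot, and variables do not carry over. Pictures are saved under pics/ and viewed, at most 14 in all, crops included, and the job is handed in when it is done.

Besides the shell and the picture viewer there is one more tool, called after "Emit:" as name(argument=value, ...), one argument or row to a line, values as JSON. carry_out: Moves the arm, as the interface text tells. Shifts and turns lie within -1 to 1; 1 stands for 20 cm of shift or pi rad of turn. Its arguments: {"type":"object","properties":{"commands":{"type":"array"},"newtons":{"type":"number"}},"required":["commands"]}

```bash
mkdir -p pics
python3 - <<'E'
from cell import robot
import cv2,numpy as np
for n in ("top","scene"):
    p,d=robot.get_image(n); cv2.imwrite(f"pics/{n}0.png",p[:,:,::-1]); np.save(f"{n}0.npy",d)
    c=robot.get_calibration(n); print(n,c)
print(robot.sense())
E
```

```text
top {'fovy': 47.17279348531765, 'cx': 327.22784342087766, 'cy': 198.592271286361, 'camera_from_world': array([[-9.81574485e-03, -9.99951152e-01,  1.15980183e-03,
        -5.34722707e-02],
       [-9.94974408e-01,  9.65129665e-03, -9.96633315e-02,
         4.57243754e-01],
       [ 9.96472696e-02, -2.13224297e-03, -9.95020540e-01,
         1.45701775e+00],
       [ 0.00000000e+00,  0.00000000e+00,  0.00000000e+00,
         1.00000000e+00]])}
scene {'fovy': 50.08611700861517, 'cx': 319.21005360935294, 'cy': 198.88839668268523, 'camera_from_world': array([[ 0.86140166,  0.5077965 , -0.01139678, -0.37914661],
       [ 0.32925097, -0.57532966, -0.7487253 , -0.14704668],
       [-0.38675699,  0.64120082, -0.66278242,  1.42242353],
       [ 0.        ,  0.        ,  0.        ,  1.        ]])}
{'time_s': 0.1, 'joint_pos': array([-1.29447211e+00,  2.07356510e-01,  1.54283142e+00, -3.97384496e-05,
        1.39349406e+00, -1.50490440e-01]), 'qd': array([ 8.74719596e-04,  1.51908661e-03, -3.03421769e-03,  2.52875836e-04,
       -5.26433044e-05, -1.68755114e-04]), 'effort': array([-3.93154723e-04, -3.84096444e+01, -2.92548931e+01, -3.73694847e-04,
        4.85554789e-03, -9.26487985e-06]), 'eef_pos': array([ 0.2378272, -0.522751 ,  0.2302199]), 'ee_rot': array([ 9.77313668e-01,  2.11794483e-01, -8.51992344e-05, -1.04137084e-03]), 'contact_force': array([-0.54547763, -0.09117221,  0.9197869 ]), 'moment': array([ 0.00891816,  0.04920696, -0.0095965 ]), 'finger_force': 0.0, 'grip_width': 1.0002958570185863}
```

View pics/top0.png

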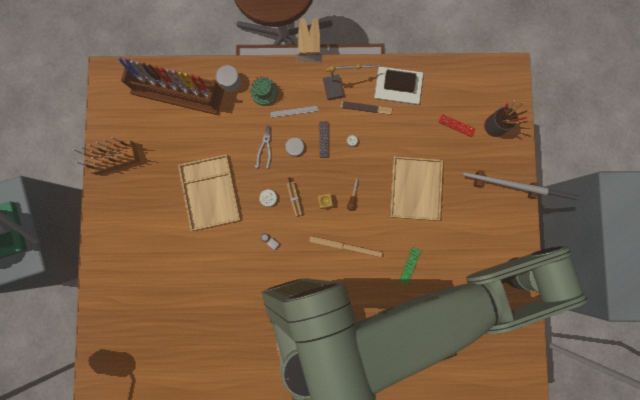

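View pics/scene0.png

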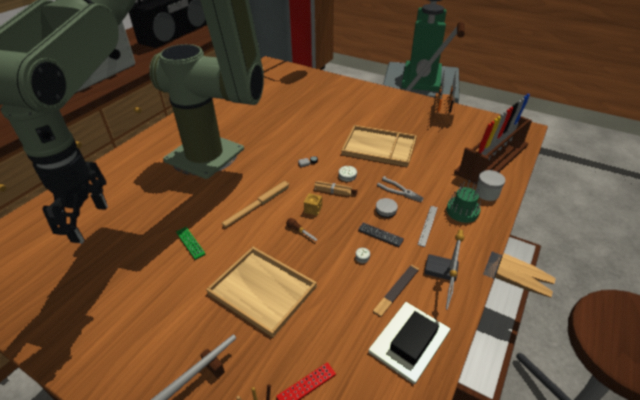

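The top picture shows the setting tray at (209,192) with its partition near row 178, and the drawing tray at (416,188). The tongs are at (264,147), the bench block at (294,147), the dark plate at (324,139) and the small tin at (352,140). The large tin is at (268,198), the ring clamp at (294,197), the doming block at (325,201) and the pusher at (353,194). The look-alikes are the red plate (457,125), the green plate (411,266), the grey file (294,111) and the stick (346,246). The dark bar at (324,139) fits the draw plate. One enlarged crop will confirm it.

Run:
```python
import cv2
p=cv2.imread("pics/top0.png")[105:235,170:450]
p=cv2.resize(p,(784,364),interpolation=cv2.INTER_CUBIC)
cv2.imwrite("pics/crop1.png",p)
```

```text
(no output)
```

View pics/crop1.png

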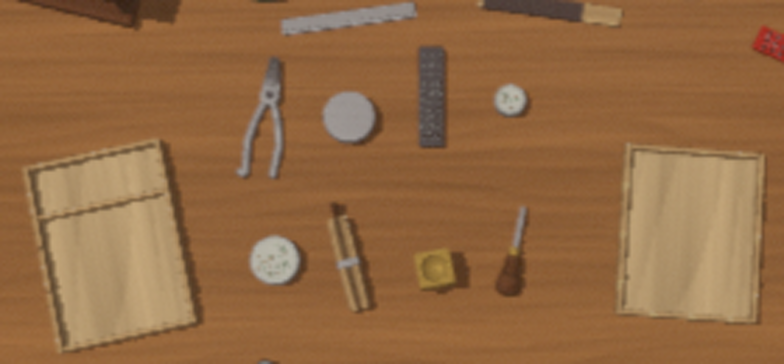

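The crop confirms the dark, holed plate at full-picture pixel (324,139). It is neither red nor green, and the grey file has no holes, so this is the draw plate. The small white-topped tin at (352,141) is the smaller of the two tins. Next I'll convert pixels to poses.

```bash
cat > h.py <<'E'
import numpy as np, cv2, json
from scipy.spatial.transform import Rotation as R
from cell import robot
def top(u,v,z,name="top"):
    c=robot.get_calibration(name); f=200/np.tan(np.radians(c["fovy"]/2)); M=c["camera_from_world"]
    r=M[:3,:3].T@[(u-c["cx"])/f,(v-c["cy"])/f,1]; o=-M[:3,:3].T@M[:3,3]
    return (o+r*(z-o[2])/r[2])[:2]
def go(x,y,z,psi,s=None):
    """shift/turn row for TCP xyz, pointing down, fingers closing along world angle psi (deg)"""
    s=s or robot.sense(); R0=R.from_quat(s["ee_rot"]); q1=np.arctan2(y,x)
    best=None
    for k in (-3,-1,1,3):
        ph=np.radians(psi)+k*np.pi/2; q6=q1+np.pi/2-ph
        if abs(q6)<2.7:
            rv=(R0.inv()*R.from_quat([np.cos(ph/2),np.sin(ph/2),0,0])).as_rotvec()
            if best is None or np.linalg.norm(rv)<np.linalg.norm(best): best=rv
    sh=R0.inv().apply(np.array([x,y,z])-s["eef_pos"])/.2
    return np.round(sh,3),np.round(best/np.pi,4)
def wrist_px(u,v,z,s):
    """wrist pixel -> world at height z"""
    c=robot.get_calibration("wrist"); f=200/np.tan(np.radians(c["fovy"]/2)); H=np.array(c["hand_eye"])
    a,b=u-c["cx"],v-c["cy"]; r=np.hypot(a,b); t=r/f
    d=np.array([np.sin(t)*a/r,np.sin(t)*b/r,np.cos(t)]); R0=R.from_quat(s["ee_rot"])
    D=R0.apply(H[:3,:3]@d); O=R0.apply(H[:3,3])+s["eef_pos"]
    return (O+D*(z-O[2])/D[2])[:2]
E
python3 - <<'E'
from h import *
P=dict(st=[(24,168,18),(160,140,18),(198,323,18),(62,351,18)],dt=[(628,145,18),(764,155,18),(756,323,18),(617,312,18)],
clamp=[(335,206,14),(364,309,20)],pusher=[(523,207,12),(508,294,10),(509,275,20)],stin=[(510,100,18)],plate=[(431,47,8),(432,146,8)],
tongs=[(274,58,11),(269,95,12),(242,175,9),(274,177,9)],ltin=[(275,260,18)],bblock=[(349,117,21)],dome=[(435,270,40)])
for k,v in P.items():
    q=np.array([top(170+(a-.9)/2.8,105+(b-.9)/2.8,z/1e3) for a,b,z in v])
    print(k,np.round(q*1e3).tolist(),"mean",np.round(q.mean(0)*1e3,1), "ang",np.round(np.degrees(np.arctan2(*(q[0]-q[-1])[::-1])),1))
print(robot.get_calibration("wrist"))
print(go(.63,.0,.25,90))
E
```

```text
st [[573.0, 427.0], [605.0, 269.0], [390.0, 223.0], [360.0, 379.0]] mean [482.  324.5] ang 12.8
dt [[594.0, -278.0], [580.0, -436.0], [384.0, -420.0], [398.0, -260.0]] mean [ 489.1 -348.6] ang -5.1
clamp [[526.0, 65.0], [405.0, 31.0]] mean [465.   48.3] ang 15.6
pusher [[523.0, -154.0], [421.0, -135.0], [442.0, -136.0]] mean [ 461.9 -141.9] ang -12.6
stin [[648.0, -141.0]] mean [ 648.4 -140.6] ang 0.0
plate [[716.0, -48.0], [597.0, -49.0]] mean [656.1 -48.5] ang 0.0
tongs [[703.0, 137.0], [659.0, 143.0], [564.0, 175.0], [561.0, 137.0]] mean [621.8 147.9] ang 0.1
ltin [[462.0, 134.0]] mean [462.5 134.4] ang 0.0
bblock [[629.0, 48.0]] mean [629.3  48. ] ang 0.0
dome [[447.0, -51.0]] mean [447.  -50.8] ang 0.0
{'fovy': 65.70646984690485, 'cx': 317.5983061907777, 'cy': 201.3793788891178, 'hand_eye': array([[-4.52968224e-04, -9.64593106e-01, -2.63742176e-01,
         6.78992752e-02],
       [ 9.99999896e-01, -4.52541261e-04, -6.23715031e-05,
         1.46167460e-04],
       [-5.91910950e-05, -2.63742177e-01,  9.64593210e-01,
        -1.42766064e-01],
       [ 0.00000000e+00,  0.00000000e+00,  0.00000000e+00,
         1.00000000e+00]])}
(array([ 2.867, -1.568, -0.095]), array([-7.000e-04,  1.000e-04,  1.359e-01]))
```

```bash
cat >> h.py <<'E'
def plan(wps,s=None):
    """wps: (closure,x,y,z,psi) in mm/deg -> prints one line per call-row, marking where a new call starts; rounded values carried on"""
    s=dict(s or robot.sense()); call=0; base=dict(s)
    def row(b,w):
        sh,rv=go(w[1]/1e3,w[2]/1e3,w[3]/1e3,w[4],b); return np.round(sh/.005)*.005,np.round(rv/.005)*.005
    def at(b,sh,rv):
        R0=R.from_quat(b["ee_rot"]); return dict(eef_pos=b["eef_pos"]+R0.apply(sh*.2),ee_rot=(R0*R.from_rotvec(rv*np.pi)).as_quat())
    cur=base
    for w in wps:
        while True:
            sh,rv=row(base,w)
            part=np.abs(sh).max()>1
            if part:
                if cur is not base: base=cur; print("-- new call"); continue
                sh=np.round(sh/np.abs(sh).max()/.005)*.005
            new=at(base,sh,rv); d=np.linalg.norm(new["eef_pos"]-cur["eef_pos"])
            a=np.degrees((R.from_quat(cur["ee_rot"]).inv()*R.from_quat(new["ee_rot"])).magnitude())
            print([w[0]]+[round(float(t),3) for t in (*sh,*rv)],"rows",int(np.ceil(max(d/.0625,a/10.7))),"%.0fmm %.0fdeg"%(d*1e3,a))
            cur=new
            if not part: break
def snap(name,cam="wrist",box=None,k=1):
    s=robot.sense(); p,d=robot.get_image(cam); p=p[:,:,::-1]
    if box: p=p[box[1]:box[3],box[0]:box[2]]
    if k!=1: p=cv2.resize(p,None,fx=k,fy=k,interpolation=cv2.INTER_CUBIC)
    cv2.imwrite(f"pics/{name}.png",p); return s,d
E
python3 - <<'E'
from h import *
plan([(.4,437,-136,150,77.5)])
E
```

```text
[0.4, 1.0, -0.79, 0.24, -0.0, 0.0, 0.205] rows 5 259mm 37deg
-- new call
[0.4, 0.23, -0.87, 0.165, -0.0, 0.0, 0.0] rows 3 183mm 0deg
```

Emit:
carry_out(
  commands=[
    [0.4,1.0,-0.79,0.24,0,0,0.205],
    [0.4,1.0,-0.79,0.24,0,0,0.205],
    [0.4,1.0,-0.79,0.24,0,0,0.205],
    [0.4,1.0,-0.79,0.24,0,0,0.205],
    [0.4,1.0,-0.79,0.24,0,0,0.205],
    [0.4,1.0,-0.79,0.24,0,0,0.205],
  ],
  newtons=60,
)

```text
time_s: 0.85
eef_pos: [0.3548, -0.2963, 0.183]
ee_rot: [0.994, -0.107, -0.0, 0.0]
contact_force: [-0.4, -0.7, 0.2]
grip_width: 0.6
finger_force: 0.0
```

Emit:
carry_out(
  commands=[
    [0.4,0.23,-0.87,0.165,0,0,0],
    [0.4,0.23,-0.87,0.165,0,0,0],
    [0.4,0.23,-0.87,0.165,0,0,0],
    [0.4,0.23,-0.87,0.165,0,0,0],
    [0.4,0.23,-0.87,0.165,0,0,0],
  ],
)

```text
time_s: 1.48
eef_pos: [0.4375, -0.1385, 0.1507]
ee_rot: [0.994, -0.109, 0.0, 0.001]
contact_force: [-0.5, 0.1, -0.1]
grip_width: 0.599
finger_force: 0.0
```

Run:
```python
from h import *
s,d=snap("w1"); np.save("w1.npy",d); print(s["eef_pos"],s["ee_rot"],s["grip_width"],s["time_s"],s["contact_force"])
```

```text
[ 0.43747204 -0.1385198   0.15070991] [ 9.94073386e-01 -1.08708632e-01  3.34072578e-04  6.52387871e-04] 0.5988469069927482 1.475 [-0.53085383  0.11587296 -0.11804568]
```

View pics/w1.png

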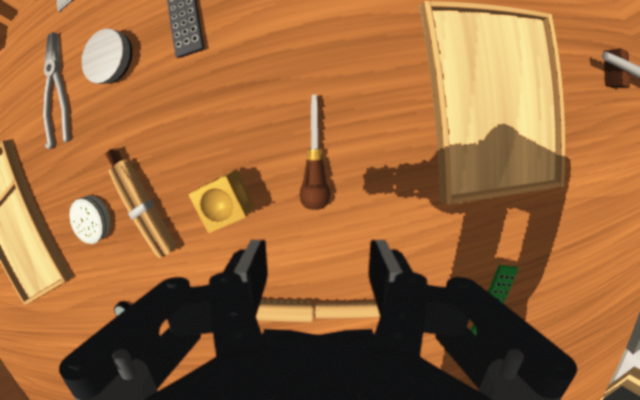

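The wrist view shows the pusher's bulb at (314,190), its shank tip at (315,96) and its bulb end at (315,209). The clamp runs from (113,152) to (170,253), and the drawing tray's corners are at (422,2), (552,14), (566,195) and (446,204).

Run:
```python
from h import *
s=robot.sense()
for n,u,v,z in [("bulb",314,190,.015),("tip",315,96,.012),("end",315,209,.012),("clampW",113,152,.014),("clampE",170,253,.02),("ferr",138,212,.02),("dt1",422,2,.018),("dt2",552,14,.018),("dt3",566,195,.018),("dt4",446,204,.018),("ltin",89,220,.018)]:
    print(n,np.round(wrist_px(u,v,z,s)*1e3))
plan([(.4,435,-136,60,77.5),(.4,435,-136,4,77.5),(.9,435,-136,4,77.5)])
```

```text
bulb [ 441. -136.]
tip [ 524. -155.]
end [ 422. -132.]
clampW [529.  63.]
clampE [410.  27.]
ferr [460.  49.]
dt1 [ 596. -273.]
dt2 [ 584. -438.]
dt3 [ 374. -425.]
dt4 [ 400. -259.]
ltin [466. 127.]
[0.4, -0.015, -0.01, 0.455, 0.0, -0.0, -0.0] rows 2 91mm 0deg
[0.4, -0.015, -0.01, 0.735, 0.0, -0.0, -0.0] rows 1 56mm 0deg
[0.9, -0.015, -0.01, 0.735, 0.0, -0.0, -0.0] rows 0 0mm 0deg
```

Emit:
carry_out(
  commands=[
    [0.4,-0.015,-0.01,0.3,0,0,0],
    [0.4,-0.015,-0.01,0.5,0,0,0],
    [0.4,-0.015,-0.01,0.65,0,0,0],
    [0.4,-0.015,-0.01,0.73,0,0,0],
    [0.4,-0.015,-0.01,0.73,0,0,0],
    [0.9,-0.015,-0.01,0.73,0,0,0],
    [0.9,-0.015,-0.01,0.73,0,0,0],
    [0.9,-0.015,-0.01,0.73,0,0,0],
    [0.9,-0.015,-0.01,0.73,0,0,0],
  ],
)

```text
time_s: 2.65
eef_pos: [0.4362, -0.1352, 0.0059]
ee_rot: [0.994, -0.108, 0.002, 0.001]
contact_force: [-0.1, -0.5, 6.5]
grip_width: 0.311
finger_force: 60.3
```

Emit:
carry_out(
  commands=[
    [0.9,0,0,-0.1,0,0,0],
    [0.9,0,0,-0.3,0,0,0],
    [0.9,0,0,-0.5,0,0,0],
    [0.9,0,0,-0.5,0,0,0],
  ],
)

```text
time_s: 3.15
eef_pos: [0.4376, -0.1355, 0.108]
ee_rot: [0.994, -0.108, 0.004, 0.002]
contact_force: [-0.3, -0.1, -0.2]
grip_width: 0.314
finger_force: 59.4
```

```bash
cat >> h.py <<'E'
def tray(name,x,y,a=0):
    """mm in tray -> world mm and axis angle"""
    c,t={"s":((482,324.5),12.2),"d":((489,-348.6),-5.0)}[name]; r=np.radians(t)
    return c[0]+x*np.cos(r)-y*np.sin(r),c[1]+x*np.sin(r)+y*np.cos(r),t+a
E
python3 - <<'E'
from h import *
x,y,t=tray("s",-30-40,-33)
print(x,y,t,robot.sense()["joint_pos"])
plan([(.9,x,y,110,t+90),(.9,x,y,35,t+90),(.9,x,y,11,t+90)])
E
```

```text
420.5546056830011 277.4525397366816 12.2 [-4.89736482e-01  9.97086363e-02  1.94438305e+00  6.70275857e-05
  1.08864282e+00  1.29779948e+00]
[0.9, -0.26, -1.0, -0.01, 0.0, -0.0, -0.135] rows 4 207mm 24deg
-- new call
[0.9, 0.16, -1.0, -0.01, 0.0, -0.0, -0.0] rows 4 203mm 0deg
-- new call
[0.9, 0.005, -0.02, 0.0, 0.0, -0.0, -0.0] rows 1 4mm 0deg
[0.9, 0.005, -0.02, 0.375, 0.0, -0.0, -0.0] rows 2 75mm 0deg
[0.9, 0.005, -0.025, 0.495, 0.0, -0.0, -0.0] rows 1 24mm 0deg
```

Emit:
carry_out(
  commands=[
    [0.9,-0.26,-1.0,-0.01,0,0,-0.135],
    [0.9,-0.26,-1.0,-0.01,0,0,-0.135],
    [0.9,-0.26,-1.0,-0.01,0,0,-0.135],
    [0.9,-0.26,-1.0,-0.01,0,0,-0.135],
    [0.9,-0.26,-1.0,-0.01,0,0,-0.135],
  ],
)

```text
time_s: 3.78
eef_pos: [0.4254, 0.0737, 0.1051]
ee_rot: [0.994, 0.105, -0.001, -0.0]
contact_force: [0.9, -0.3, -0.5]
grip_width: 0.311
finger_force: 59.5
```

Emit:
carry_out(
  commands=[
    [0.9,0.16,-1.0,-0.01,0,0,0],
    [0.9,0.16,-1.0,-0.01,0,0,0],
    [0.9,0.16,-1.0,-0.01,0,0,0],
    [0.9,0.16,-1.0,-0.01,0,0,0],
    [0.9,0.16,-1.0,-0.01,0,0,0],
    [0.9,0.16,-1.0,-0.01,0,0,0],
  ],
)

```text
time_s: 4.53
eef_pos: [0.4171, 0.2727, 0.1077]
ee_rot: [0.995, 0.102, -0.001, 0.001]
contact_force: [0.5, -0.2, -1.2]
grip_width: 0.308
finger_force: 59.6
```

Run:
```python
from h import *
s,d=snap("w2"); print(s["eef_pos"],s["ee_rot"],s["grip_width"])
x,y,t=tray("s",-30-40,-33)
plan([(.9,x,y,110,t+90),(.9,x,y,35,t+90),(.9,x,y,11,t+90)])
```

```text
[0.41712142 0.27265676 0.10765236] [ 9.94754402e-01  1.02287751e-01 -7.16097573e-04  6.18883209e-04] 0.3077969399438455
[0.9, 0.02, -0.02, -0.01, 0.0, 0.0, -0.005] rows 1 6mm 1deg
[0.9, 0.02, -0.02, 0.365, 0.0, 0.0, -0.005] rows 2 75mm 0deg
[0.9, 0.02, -0.02, 0.485, 0.0, 0.0, -0.005] rows 1 24mm 0deg
```

View pics/w2.png

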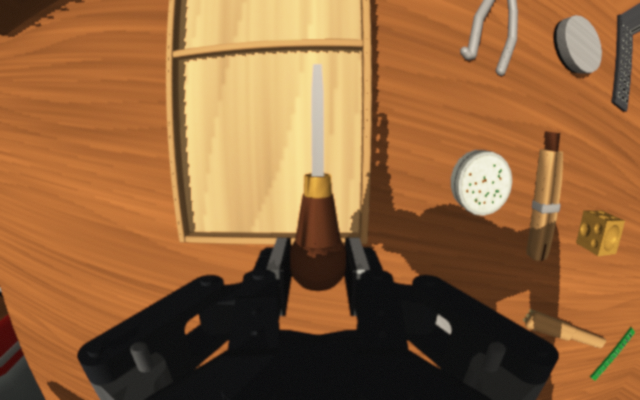

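The wrist view shows the pusher held straight over the long bay. The tray's near corners are at (183,242) and (366,240), and the partition ends are at (175,52) and (363,45).

Run:
```python
from h import *
s=robot.sense(); r=np.radians(12.2)
for n,u,v in [("nl",183,242),("nr",366,240),("pl",175,52),("pr",363,45),("tip",318,66)]:
    q=wrist_px(u,v,.018 if n!="tip" else .115-.0,s)*1e3; e=q-[482,324.5]
    print(n,np.round(q),"tray",np.round([e[0]*np.cos(r)+e[1]*np.sin(r),-e[0]*np.sin(r)+e[1]*np.cos(r)]))
```

```text
nl [362. 381.] tray [-106.   81.]
nr [397. 228.] tray [-103.  -76.]
pl [519. 409.] tray [54. 75.]
pr [547. 265.] tray [ 51. -72.]
tip [507. 291.] tray [ 17. -38.]
```

Emit:
carry_out(
  commands=[
    [0.9,0.03,-0.025,0.0,0,0,-0.005],
    [0.9,0.03,-0.025,0.2,0,0,-0.005],
    [0.9,0.03,-0.025,0.36,0,0,-0.005],
    [0.9,0.03,-0.025,0.44,0,0,-0.005],
    [0.9,0.03,-0.025,0.475,0,0,-0.005],
    [0.9,0.03,-0.025,0.49,0,0,-0.005],
    [0.9,0.03,-0.025,0.49,0,0,-0.005],
  ],
)

```text
time_s: 5.45
eef_pos: [0.4232, 0.2812, 0.0114]
ee_rot: [0.994, 0.111, 0.001, -0.0]
contact_force: [0.6, -0.5, -1.2]
grip_width: 0.307
finger_force: 59.7
```

Emit:
carry_out(
  commands=[
    [0.9,0,0,0.005,0,0,0],
    [0.6,0,0,0.005,0,0,0],
    [0.5,0,0,0.0,0,0,0],
    [0.5,0,0,0.0,0,0,0],
    [0.5,0,0,-0.15,0,0,0],
    [0.5,0,0,-0.4,0,0,0],
    [0.5,0,0,-0.5,0,0,0],
    [0.5,0,0,-0.5,0,0,0],
  ],
)

```text
time_s: 6.45
eef_pos: [0.4236, 0.2815, 0.1122]
ee_rot: [0.994, 0.111, 0.002, -0.001]
contact_force: [-1.2, 0.4, 0.5]
grip_width: 0.5
finger_force: 0.0
```

Run:
```python
from h import *
a=16.0
plan([(.4,464,47,115,a+90),(.4,464,47,40,a+90),(.4,464,47,5,a+90)])
```

```text
[0.4, -0.05, 1.0, -0.015, -0.0, -0.0, -0.02] rows 4 200mm 4deg
-- new call
[0.4, -0.025, 0.185, -0.0, -0.0, -0.0, 0.0] rows 1 37mm 0deg
[0.4, -0.025, 0.185, 0.375, -0.0, -0.0, 0.0] rows 2 75mm 0deg
[0.4, -0.025, 0.185, 0.55, -0.0, -0.0, 0.0] rows 1 35mm 0deg
```

Emit:
carry_out(
  commands=[
    [0.4,-0.05,1.0,-0.015,0,0,-0.02],
    [0.4,-0.05,1.0,-0.015,0,0,-0.02],
    [0.4,-0.05,1.0,-0.015,0,0,-0.02],
    [0.4,-0.05,1.0,-0.015,0,0,-0.02],
    [0.4,-0.05,1.0,-0.015,0,0,-0.02],
  ],
)

```text
time_s: 7.08
eef_pos: [0.4555, 0.0831, 0.112]
ee_rot: [0.99, 0.141, -0.001, -0.0]
contact_force: [-0.1, -0.4, 0.7]
grip_width: 0.604
finger_force: 0.0
```

Emit:
carry_out(
  commands=[
    [0.4,-0.02,0.185,0.0,0,0,0],
    [0.4,-0.02,0.185,0.2,0,0,0],
    [0.4,-0.02,0.185,0.4,0,0,0],
    [0.4,-0.02,0.185,0.5,0,0,0],
    [0.4,-0.02,0.185,0.54,0,0,0],
    [0.4,-0.02,0.185,0.54,0,0,0],
    [0.95,-0.02,0.185,0.54,0,0,0],
    [0.95,-0.02,0.185,0.54,0,0,0],
    [0.95,-0.02,0.185,0.54,0,0,0],
    [0.95,-0.02,0.185,0.54,0,0,0],
  ],
)

```text
time_s: 8.32
eef_pos: [0.4644, 0.0469, 0.0066]
ee_rot: [0.99, 0.142, 0.001, 0.0]
contact_force: [-0.4, 0.5, 5.3]
grip_width: 0.271
finger_force: 60.6
```

Emit:
carry_out(
  commands=[
    [0.95,0,0,-0.1,0,0,0],
    [0.95,0,0,-0.3,0,0,0],
    [0.95,0,0,-0.5,0,0,0],
    [0.95,0,0,-0.5,0,0,0],
  ],
)

```text
time_s: 8.82
eef_pos: [0.4662, 0.0464, 0.1088]
ee_rot: [0.99, 0.142, 0.004, 0.001]
contact_force: [0.9, -0.2, -0.8]
grip_width: 0.277
finger_force: 59.8
```

Run:
```python
from h import *
x,y,t=tray("s",-28,35)
print(robot.sense()["eef_pos"])
plan([(.95,x,y,105,t+90)])
s,d=snap("w3")
```

```text
[0.46615523 0.04642743 0.10883986]
[0.95, 0.225, -1.0, 0.01, 0.0, -0.005, 0.025] rows 4 205mm 5deg
-- new call
[0.95, 0.075, -0.505, 0.005, 0.0, 0.0, -0.0] rows 2 102mm 0deg
```

View pics/w3.png

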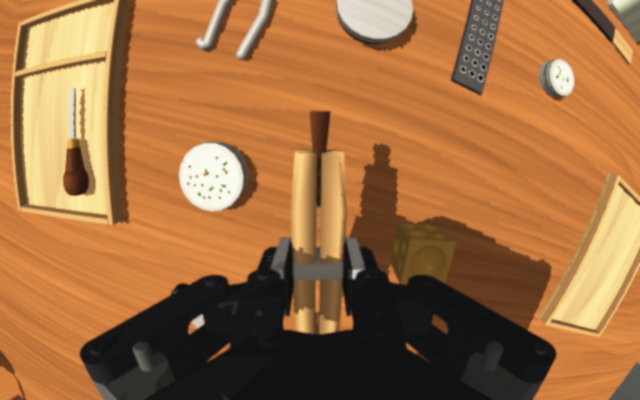

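The wrist view shows the clamp gripped square at the ferrule, the pusher lying in the long bay with its bulb at (76,180), and the small tin at (558,78).

Emit:
carry_out(
  commands=[
    [0.95,0.225,-1.0,0.01,0,-0.005,0.025],
    [0.95,0.225,-1.0,0.01,0,-0.005,0.025],
    [0.95,0.225,-1.0,0.01,0,-0.005,0.025],
    [0.95,0.225,-1.0,0.01,0,-0.005,0.025],
    [0.95,0.225,-1.0,0.01,0,-0.005,0.025],
  ],
)

```text
time_s: 9.5
eef_pos: [0.4485, 0.2515, 0.1017]
ee_rot: [0.994, 0.104, -0.009, 0.002]
contact_force: [0.2, -1.1, -0.7]
grip_width: 0.277
finger_force: 59.8
```

Emit:
carry_out(
  commands=[
    [0.95,0.075,-0.505,0.005,0,0,0],
    [0.95,0.075,-0.505,0.005,0,0,0],
    [0.95,0.075,-0.505,0.005,0,0,0],
    [0.95,0.075,-0.505,0.005,0,0,0],
    [0.95,0.075,-0.505,0.005,0,0,0],
  ],
)

```text
time_s: 10.12
eef_pos: [0.4439, 0.3513, 0.1016]
ee_rot: [0.995, 0.102, -0.008, 0.002]
contact_force: [-0.6, 0.1, -0.5]
grip_width: 0.273
finger_force: 59.8
```

Run:
```python
from h import *
s,d=snap("w4"); print(s["eef_pos"],s["grip_width"])
x,y,t=tray("s",-28,35)
plan([(.95,x,y,105,t+90),(.95,x,y,12,t+90)])
```

```text
[0.44393886 0.3512837  0.10157542] 0.2728952076847017
[0.95, 0.015, -0.005, -0.015, 0.0, 0.005, -0.005] rows 1 4mm 1deg
[0.95, 0.025, -0.005, 0.45, 0.0, 0.005, -0.005] rows 2 93mm 0deg
```

View pics/w4.png

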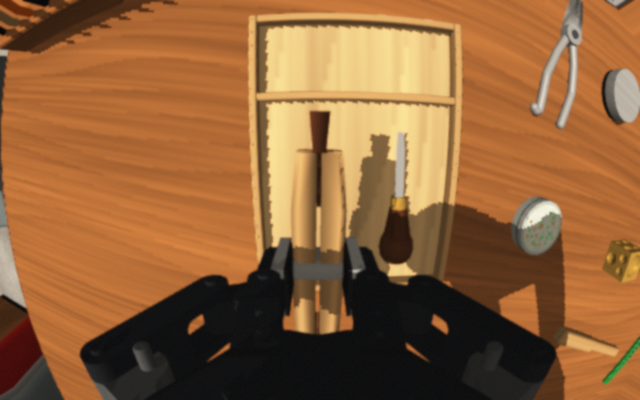

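The clamp is over the long bay, clear of the pusher (bulb at (397,240)). The partition ends are at (258,97) and (455,101), and the far outer corners at (250,16) and (461,25).

Run:
```python
from h import *
s=robot.sense(); r=np.radians(12.2)
for n,u,v,z in [("pl",258,97,18),("pr",455,101,18),("fl",250,16,18),("fr",461,25,18),("bulb",397,240,20),("tip",401,134,17),("wedge",320,112,112),("clampend",320,331,115)]:
    q=wrist_px(u,v,z/1e3,s)*1e3; e=q-[482,324.5]
    print(n,np.round(q),"tray",np.round([e[0]*np.cos(r)+e[1]*np.sin(r),-e[0]*np.sin(r)+e[1]*np.cos(r)]))
```

```text
pl [517. 411.] tray [52. 77.]
pr [548. 266.] tray [ 52. -71.]
fl [577. 430.] tray [115.  83.]
fr [610. 273.] tray [114. -78.]
bulb [430. 284.] tray [-59. -29.]
tip [512. 302.] tray [ 25. -28.]
wedge [514. 365.] tray [39. 33.]
clampend [407. 343.] tray [-70.  34.]
```

Emit:
carry_out(
  commands=[
    [0.95,0.015,-0.015,0.1,0,0.005,-0.005],
    [0.95,0.015,-0.015,0.25,0,0.005,-0.005],
    [0.95,0.02,-0.015,0.36,0,0.005,-0.005],
    [0.95,0.02,-0.015,0.42,0,0.005,-0.005],
    [0.95,0.02,-0.015,0.445,0,0.005,-0.005],
    [0.95,0.02,-0.015,0.445,0,0.005,-0.005],
  ],
)

```text
time_s: 10.92
eef_pos: [0.4461, 0.3567, 0.0133]
ee_rot: [0.994, 0.111, 0.0, 0.0]
contact_force: [0.8, -0.6, 0.5]
grip_width: 0.273
finger_force: 59.8
```

Next I'll release it, rise, and go on to the small tin at (648,-141).

Emit:
carry_out(
  commands=[
    [0.95,0,0,0.007,0,0,0],
    [0.6,0,0,0.007,0,0,0],
    [0.5,0,0,0.007,0,0,0],
    [0.5,0,0,0.0,0,0,0],
    [0.5,0,0,-0.15,0,0,0],
    [0.5,0,0,-0.4,0,0,0],
    [0.5,0,0,-0.6,0,0,0],
    [0.5,0,0,-0.6,0,0,0],
  ],
)

```text
time_s: 11.92
eef_pos: [0.4487, 0.3586, 0.1378]
ee_rot: [0.994, 0.111, 0.005, -0.002]
contact_force: [0.8, -0.2, 0.3]
grip_width: 0.498
finger_force: 0.0
```

```bash
sed -i 's/(482,324.5)/(485,327.5)/' h.py
python3 - <<'E'
from h import *
s=robot.sense(); print(s["eef_pos"],s["ee_rot"])
plan([(.3,648,-141,115,90)])
E
```

```text
[0.44872006 0.35863024 0.13777129] [ 0.99379553  0.11111732  0.00451607 -0.00173099]
[0.3, 0.16, 1.0, 0.04, -0.0, -0.005, 0.07] rows 4 203mm 13deg
-- new call
[0.3, 0.395, 1.0, 0.04, -0.0, 0.0, 0.0] rows 4 215mm 0deg
-- new call
[0.3, 0.22, 0.56, 0.025, -0.0, 0.0, 0.0] rows 2 120mm 0deg
```

Emit:
carry_out(
  commands=[
    [0.3,0.16,1.0,0.04,0,-0.005,0.07],
    [0.3,0.16,1.0,0.04,0,-0.005,0.07],
    [0.3,0.16,1.0,0.04,0,-0.005,0.07],
    [0.3,0.16,1.0,0.04,0,-0.005,0.07],
    [0.3,0.16,1.0,0.04,0,-0.005,0.07],
  ],
)

```text
time_s: 12.55
eef_pos: [0.5205, 0.1681, 0.124]
ee_rot: [1.0, 0.0, -0.009, 0.001]
contact_force: [-1.1, 0.7, 0.9]
grip_width: 0.698
finger_force: 0.0
```

Emit:
carry_out(
  commands=[
    [0.3,0.395,1.0,0.04,0,0,0],
    [0.3,0.395,1.0,0.04,0,0,0],
    [0.3,0.395,1.0,0.04,0,0,0],
    [0.3,0.395,1.0,0.04,0,0,0],
    [0.3,0.395,1.0,0.04,0,0,0],
  ],
)

```text
time_s: 13.18
eef_pos: [0.6008, -0.0308, 0.1157]
ee_rot: [1.0, 0.001, -0.008, 0.001]
contact_force: [-0.1, -0.2, 0.1]
grip_width: 0.697
finger_force: 0.0
```

Emit:
carry_out(
  commands=[
    [0.3,0.22,0.56,0.02,0,0,0],
    [0.3,0.22,0.56,0.02,0,0,0],
    [0.3,0.22,0.56,0.02,0,0,0],
    [0.3,0.22,0.56,0.02,0,0,0],
  ],
)

```text
time_s: 13.68
eef_pos: [0.6442, -0.1401, 0.1111]
ee_rot: [1.0, 0.002, -0.009, 0.0]
contact_force: [-0.5, 0.2, 0.4]
grip_width: 0.7
finger_force: 0.0
```

Run:
```python
from h import *
s,d=snap("w5"); print(s["eef_pos"],s["ee_rot"])
plan([(.3,648,-141,115,90),(.3,648,-141,4,90)])
```

```text
[ 0.6441527  -0.1401163   0.11109361] [ 9.99960471e-01  2.30564264e-03 -8.58504623e-03  1.91541642e-04]
[0.3, 0.02, 0.005, -0.02, 0.0, 0.005, 0.0] rows 1 6mm 1deg
[0.3, 0.03, 0.005, 0.535, 0.0, 0.005, 0.0] rows 2 111mm 0deg
```

View pics/w5.png

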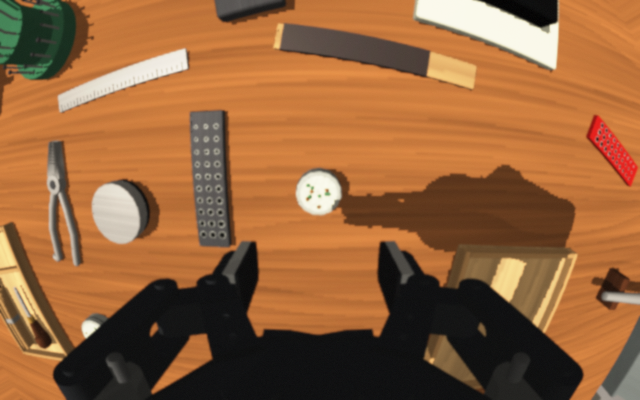

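The tin is at (319,191). The plate's corners are at (190,111), (226,111), (231,245) and (198,247). The tongs show the jaw tip at (55,142), the joint at (56,183) and the handle ends at (58,262) and (76,264). The grey object at the top, (122,80), is a ruler.

Run:
```python
from h import *
s=robot.sense()
for n,u,v,z in [("tin",319,191,18),("p1",190,111,8),("p2",226,111,8),("p3",231,245,8),("p4",198,247,8),("jaw",55,142,11),("joint",56,183,12),("h1",58,262,9),("h2",76,264,9),("bb",120,212,21)]:
    print(n,np.round(wrist_px(u,v,z/1e3,s)*1e3))
```

```text
tin [ 654. -141.]
p1 [720. -34.]
p2 [718. -66.]
p3 [602. -63.]
p4 [599. -30.]
jaw [706. 131.]
joint [663. 137.]
h1 [566. 172.]
h2 [567. 137.]
bb [636.  42.]
```

Emit:
carry_out(
  commands=[
    [0.3,0.035,0.005,0.2,0,0.005,0],
    [0.3,0.04,0.005,0.4,0,0.005,0],
    [0.3,0.04,0.005,0.5,0,0.005,0],
    [0.3,0.04,0.005,0.53,0,0.005,0],
    [0.3,0.04,0.005,0.53,0,0.005,0],
    [0.85,0.04,0.005,0.53,0,0.005,0],
    [0.85,0.04,0.005,0.53,0,0.005,0],
    [0.85,0.04,0.005,0.53,0,0.005,0],
    [0.85,0.04,0.005,0.53,0,0.005,0],
  ],
  newtons=40,
)

```text
time_s: 14.85
eef_pos: [0.6528, -0.1447, 0.008]
ee_rot: [1.0, 0.001, 0.002, 0.002]
contact_force: [-0.1, 1.5, 5.7]
grip_width: 0.396
finger_force: 40.2
```

Emit:
carry_out(
  commands=[
    [0.85,0,0,-0.1,0,0,0],
    [0.85,0,0,-0.3,0,0,0],
    [0.85,0,0,-0.5,0,0,0],
    [0.85,0,0,-0.5,0,0,0],
  ],
)

```text
time_s: 15.35
eef_pos: [0.6546, -0.1453, 0.112]
ee_rot: [1.0, 0.001, 0.005, 0.003]
contact_force: [1.1, -0.1, -0.2]
grip_width: 0.394
finger_force: 39.8
```

Run:
```python
from h import *
x,y,t=tray("s",78,0)
print(x,y)
plan([(.85,x,y,105,t+90)])
```

```text
561.2384397543154 343.9833341235203
[0.85, -0.19, -1.0, 0.005, 0.0, -0.005, -0.065] rows 4 204mm 12deg
-- new call
[0.85, 0.02, -1.0, 0.01, 0.0, 0.0, -0.0] rows 4 200mm 0deg
-- new call
[0.85, 0.01, -0.47, 0.005, 0.0, 0.0, -0.0] rows 2 94mm 0deg
```

Emit:
carry_out(
  commands=[
    [0.85,-0.19,-1.0,0.005,0,-0.005,-0.065],
    [0.85,-0.19,-1.0,0.005,0,-0.005,-0.065],
    [0.85,-0.19,-1.0,0.005,0,-0.005,-0.065],
    [0.85,-0.19,-1.0,0.005,0,-0.005,-0.065],
    [0.85,-0.19,-1.0,0.005,0,-0.005,-0.065],
  ],
)

```text
time_s: 15.98
eef_pos: [0.6117, 0.0568, 0.1037]
ee_rot: [0.994, 0.104, -0.008, 0.001]
contact_force: [-0.3, -0.4, 0.4]
grip_width: 0.399
finger_force: 39.9
```

Emit:
carry_out(
  commands=[
    [0.85,0.02,-1.0,0.01,0,0,0],
    [0.85,0.02,-1.0,0.01,0,0,0],
    [0.85,0.02,-1.0,0.01,0,0,0],
    [0.85,0.02,-1.0,0.01,0,0,0],
    [0.85,0.02,-1.0,0.01,0,0,0],
  ],
)

```text
time_s: 16.6
eef_pos: [0.5759, 0.2516, 0.1018]
ee_rot: [0.995, 0.103, -0.008, 0.002]
contact_force: [0.1, -0.2, -1.0]
grip_width: 0.394
finger_force: 40.0
```

Emit:
carry_out(
  commands=[
    [0.85,0.01,-0.47,0.005,0,0,0],
    [0.85,0.01,-0.47,0.005,0,0,0],
    [0.85,0.01,-0.47,0.005,0,0,0],
    [0.85,0.01,-0.47,0.005,0,0,0],
  ],
)

```text
time_s: 17.1
eef_pos: [0.559, 0.3424, 0.1008]
ee_rot: [0.995, 0.102, -0.008, 0.002]
contact_force: [0.1, 0.4, -0.2]
grip_width: 0.399
finger_force: 40.1
```

Run:
```python
from h import *
s,d=snap("w6"); print(s["eef_pos"],s["ee_rot"])
x,y,t=tray("s",78,0)
plan([(.85,x,y,105,t+90),(.85,x,y,13.5,t+90)])
```

```text
[0.55904572 0.34240854 0.10077052] [ 0.99474901  0.10202266 -0.00791906  0.00175279]
[0.85, 0.01, -0.005, -0.02, 0.0, 0.005, -0.005] rows 1 5mm 1deg
[0.85, 0.02, -0.005, 0.435, 0.0, 0.005, -0.005] rows 2 91mm 0deg
```

View pics/w6.png

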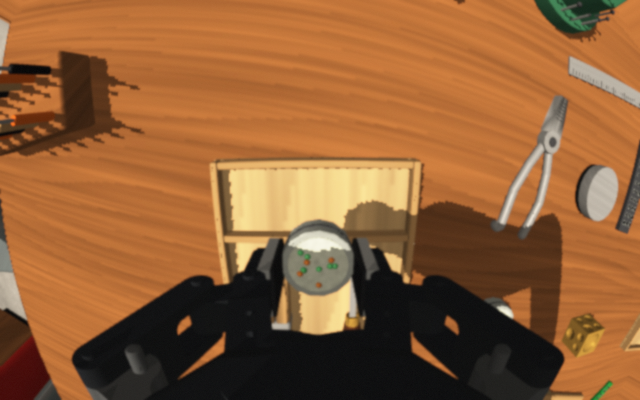

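The tin is held level, with its top at (319,268). The far outer corners are at (211,161) and (422,161), and the partition at (225,238) and (408,236). The tongs show the joint at (549,142), the jaw at (562,97) and the handle ends at (497,226) and (523,233).

Run:
```python
from h import *
s=robot.sense(); r=np.radians(12.2)
for n,u,v,z in [("fl",211,161,18),("fr",422,161,18),("pl",225,238,18),("pr",408,236,18),("tin",319,266,113),("jaw",562,97,11),("joint",549,142,12),("h1",497,226,9),("h2",523,233,9)]:
    q=wrist_px(u,v,z/1e3,s)*1e3; e=q-[485,327.5]
    print(n,np.round(q),"tray",np.round([e[0]*np.cos(r)+e[1]*np.sin(r),-e[0]*np.sin(r)+e[1]*np.cos(r)]))
```

```text
fl [579. 429.] tray [113.  80.]
fr [611. 272.] tray [112. -81.]
pl [518. 411.] tray [50. 74.]
pr [550. 266.] tray [ 51. -74.]
tin [560. 342.] tray [76. -2.]
jaw [706. 141.] tray [ 177. -229.]
joint [660. 147.] tray [ 133. -213.]
h1 [571. 178.] tray [  53. -165.]
h2 [570. 143.] tray [  44. -199.]
```

Emit:
carry_out(
  commands=[
    [0.85,0.02,-0.005,0.1,0,0.005,-0.005],
    [0.85,0.025,-0.005,0.25,0,0.005,-0.005],
    [0.85,0.03,-0.005,0.36,0,0.005,-0.005],
    [0.85,0.03,-0.005,0.42,0,0.005,-0.005],
    [0.85,0.03,-0.005,0.435,0,0.005,-0.005],
    [0.85,0.03,-0.005,0.435,0,0.005,-0.005],
  ],
)

```text
time_s: 17.9
eef_pos: [0.5629, 0.347, 0.0146]
ee_rot: [0.994, 0.111, 0.001, 0.0]
contact_force: [0.5, 0.1, -0.1]
grip_width: 0.397
finger_force: 40.1
```

Emit:
carry_out(
  commands=[
    [0.85,0,0,0.007,0,0,0],
    [0.55,0,0,0.007,0,0,0],
    [0.4,0,0,0.007,0,0,0],
    [0.4,0,0,0.0,0,0,0],
    [0.4,0,0,-0.15,0,0,0],
    [0.4,0,0,-0.4,0,0,0],
    [0.4,0,0,-0.6,0,0,0],
    [0.4,0,0,-0.6,0,0,0],
  ],
)

```text
time_s: 18.9
eef_pos: [0.5656, 0.3484, 0.1396]
ee_rot: [0.994, 0.111, 0.005, -0.001]
contact_force: [-0.0, 0.5, 0.1]
grip_width: 0.601
finger_force: 0.0
```

Run:
```python
from h import *
s=robot.sense(); print(s["eef_pos"],s["ee_rot"])
plan([(.4,660,143.5,115,82)])
```

```text
[0.56559593 0.34844115 0.13963679] [ 0.99379477  0.11110856  0.00499364 -0.00137921]
[0.4, 0.215, 1.0, 0.115, -0.0, -0.005, 0.115] rows 4 206mm 21deg
-- new call
[0.4, 0.055, 0.09, 0.01, -0.0, 0.0, 0.0] rows 1 21mm 0deg
```

Emit:
carry_out(
  commands=[
    [0.4,0.215,1.0,0.115,0,-0.003,0.115],
    [0.4,0.215,1.0,0.115,0,-0.003,0.115],
    [0.4,0.215,1.0,0.115,0,-0.003,0.115],
    [0.4,0.215,1.0,0.115,0,-0.003,0.115],
    [0.4,0.215,1.0,0.115,0,-0.003,0.115],
  ],
)

```text
time_s: 19.52
eef_pos: [0.6478, 0.1602, 0.1095]
ee_rot: [0.997, -0.071, -0.006, 0.001]
contact_force: [0.0, -0.4, 0.0]
grip_width: 0.602
finger_force: 0.0
```

Emit:
carry_out(
  commands=[
    [0.4,0.055,0.09,0.01,0,0,0],
    [0.4,0.055,0.09,0.01,0,0,0],
    [0.4,0.055,0.09,0.01,0,0,0],
  ],
)

```text
time_s: 19.9
eef_pos: [0.6565, 0.1429, 0.109]
ee_rot: [0.998, -0.069, -0.005, 0.001]
contact_force: [-0.4, -0.0, -1.1]
grip_width: 0.6
finger_force: 0.0
```

Run:
```python
from h import *
s,d=snap("w7"); print(s["eef_pos"],s["ee_rot"])
```

```text
[0.65648899 0.14285577 0.10904644] [ 9.97616974e-01 -6.88337419e-02 -4.68700445e-03  5.66583061e-04]
```

View pics/w7.png

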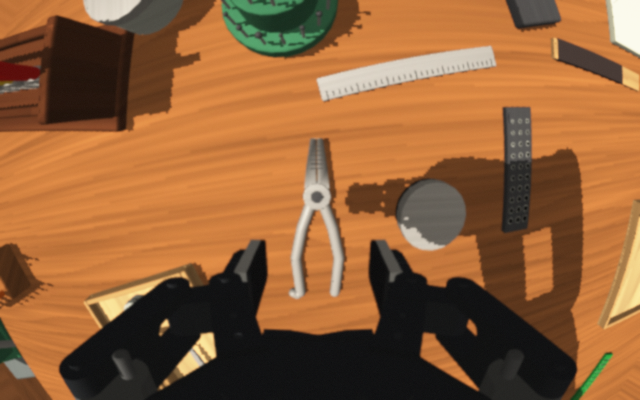

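The tongs lie straight along the tool axis: jaw tip at (316,140), joint at (316,197), handle ends at (296,295) and (335,294).

Run:
```python
from h import *
s=robot.sense()
for n,u,v,z in [("jaw",316,140,11),("joint",316,197,12),("h1",296,295,9),("h2",335,294,9)]:
    print(n,np.round(wrist_px(u,v,z/1e3,s)*1e3))
plan([(.4,662,143,60,82),(.4,662,143,3,82)])
```

```text
jaw [707. 138.]
joint [662. 144.]
h1 [571. 175.]
h2 [567. 140.]
[0.4, 0.03, -0.005, 0.245, 0.0, 0.005, 0.0] rows 1 49mm 1deg
[0.4, 0.03, -0.005, 0.53, 0.0, 0.005, 0.0] rows 1 57mm 0deg
```

Emit:
carry_out(
  commands=[
    [0.4,0.025,-0.005,0.2,0,0.004,0],
    [0.4,0.03,-0.005,0.4,0,0.004,0],
    [0.4,0.03,-0.005,0.49,0,0.004,0],
    [0.4,0.03,-0.005,0.525,0,0.004,0],
    [0.4,0.03,-0.005,0.53,0,0.004,0],
    [0.95,0.03,-0.005,0.53,0,0.004,0],
    [0.95,0.03,-0.005,0.53,0,0.004,0],
    [0.95,0.03,-0.005,0.53,0,0.004,0],
    [0.95,0.03,-0.005,0.53,0,0.004,0],
  ],
  newtons=90,
)

```text
time_s: 21.08
eef_pos: [0.6633, 0.1422, 0.0051]
ee_rot: [0.998, -0.069, 0.003, 0.001]
contact_force: [-0.8, 0.6, 6.3]
grip_width: 0.208
finger_force: 88.5
```

Emit:
carry_out(
  commands=[
    [0.95,0,0,-0.1,0,0,0],
    [0.95,0,0,-0.3,0,0,0],
    [0.95,0,0,-0.5,0,0,0],
    [0.95,0,0,-0.5,0,0,0],
  ],
)

```text
time_s: 21.58
eef_pos: [0.6653, 0.1426, 0.109]
ee_rot: [0.998, -0.069, 0.007, 0.0]
contact_force: [-0.5, 0.7, -1.5]
grip_width: 0.207
finger_force: 88.5
```

Run:
```python
from h import *
x,y,t=tray("d",27,32)
print(x,y)
plan([(.95,x,y,105,t+90)])
```

```text
518.6862406164022 -319.07497471525096
[0.95, -0.17, 1.0, 0.005, 0.0, -0.005, -0.015] rows 4 203mm 3deg
-- new call
[0.95, -0.22, 1.0, 0.01, 0.0, 0.0, -0.0] rows 4 205mm 0deg
-- new call
[0.95, -0.08, 0.375, 0.005, 0.0, 0.0, -0.0] rows 2 77mm 0deg
```

Emit:
carry_out(
  commands=[
    [0.95,-0.17,1.0,0.005,0,-0.003,-0.015],
    [0.95,-0.17,1.0,0.005,0,-0.003,-0.015],
    [0.95,-0.17,1.0,0.005,0,-0.003,-0.015],
    [0.95,-0.17,1.0,0.005,0,-0.003,-0.015],
    [0.95,-0.17,1.0,0.005,0,-0.003,-0.015],
  ],
)

```text
time_s: 22.2
eef_pos: [0.5993, -0.0517, 0.1013]
ee_rot: [0.999, -0.047, -0.004, 0.0]
contact_force: [0.5, -0.5, -1.9]
grip_width: 0.209
finger_force: 88.7
```

Emit:
carry_out(
  commands=[
    [0.95,-0.22,1.0,0.01,0,0,0],
    [0.95,-0.22,1.0,0.01,0,0,0],
    [0.95,-0.22,1.0,0.01,0,0,0],
    [0.95,-0.22,1.0,0.01,0,0,0],
    [0.95,-0.22,1.0,0.01,0,0,0],
  ],
)

```text
time_s: 22.82
eef_pos: [0.5385, -0.2457, 0.1006]
ee_rot: [0.999, -0.046, -0.003, 0.0]
contact_force: [0.2, 0.8, -1.6]
grip_width: 0.204
finger_force: 88.9
```

Emit:
carry_out(
  commands=[
    [0.95,-0.08,0.375,0.0,0,0,0],
    [0.95,-0.08,0.375,0.0,0,0,0],
    [0.95,-0.08,0.375,0.0,0,0,0],
    [0.95,-0.08,0.375,0.0,0,0,0],
  ],
)

```text
time_s: 23.32
eef_pos: [0.5159, -0.3171, 0.1007]
ee_rot: [0.999, -0.045, -0.003, 0.0]
contact_force: [-0.5, 0.9, -1.7]
grip_width: 0.207
finger_force: 89.0
```

Run:
```python
from h import *
s,d=snap("w8"); print(s["eef_pos"],s["ee_rot"])
x,y,t=tray("d",27,32)
plan([(.95,x,y,105,t+90),(.95,x,y,10.5,t+90)])
```

```text
[ 0.51594905 -0.31705874  0.10074257] [ 9.98994335e-01 -4.47107781e-02 -3.35492297e-03  9.32236997e-05]
[0.95, 0.015, 0.01, -0.02, 0.0, 0.0, -0.0] rows 1 5mm 0deg
[0.95, 0.02, 0.01, 0.45, 0.0, 0.0, -0.0] rows 2 94mm 0deg
```

View pics/w8.png

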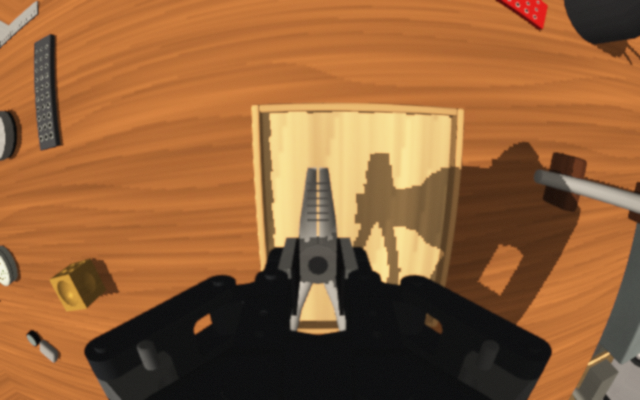

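The tongs are held straight over the tray. Its far outer corners are at (252,106) and (463,110), and the jaw tip is at (318,168).

Run:
```python
from h import *
s=robot.sense(); r=np.radians(-5)
for n,u,v,z in [("fl",252,106,18),("fr",463,110,18),("jaw",318,168,107),("joint",318,265,108),("hl",292,326,105),("hr",346,326,105)]:
    q=wrist_px(u,v,z/1e3,s)*1e3; e=q-[489,-348.6]
    print(n,np.round(q),"tray",np.round([e[0]*np.cos(r)+e[1]*np.sin(r),-e[0]*np.sin(r)+e[1]*np.cos(r)]))
d=robot.get_image("wrist")[1]
print(d[168:180,318], d[258:272:4,310], d[300:327:5,300],d[300:327:5,340])
```

```text
fl [ 597. -276.] tray [102.  82.]
fr [ 584. -436.] tray [103. -78.]
jaw [ 562. -321.] tray [70. 34.]
joint [ 515. -317.] tray [23. 34.]
hl [ 475. -299.] tray [-18.  49.]
hr [ 472. -329.] tray [-18.  18.]
[0.23954812 0.24056846 0.24117237 0.2405354  0.2409698  0.24036431
 0.24096529 0.24058989 0.24229057 0.24211153 0.24121371 0.24330322] [0.14693907 0.14661798 0.14775807 0.14887036] [0.15798272 0.16000183 0.15983452 0.16286175 0.28045967 0.2735538 ] [0.11998915 0.12074175 0.121173   0.12285595 0.16201289 0.16427031]
```

Emit:
carry_out(
  commands=[
    [0.95,0.02,0.005,0.1,0,0.002,0],
    [0.95,0.025,0.005,0.25,0,0.002,0],
    [0.95,0.03,0.005,0.36,0,0.002,0],
    [0.95,0.03,0.005,0.42,0,0.002,0],
    [0.95,0.03,0.005,0.445,0,0.002,0],
    [0.95,0.03,0.005,0.445,0,0.002,0],
  ],
)

```text
time_s: 24.18
eef_pos: [0.521, -0.3211, 0.0125]
ee_rot: [0.999, -0.046, 0.0, 0.001]
contact_force: [0.1, -0.1, -2.4]
grip_width: 0.209
finger_force: 89.0
```

Emit:
carry_out(
  commands=[
    [0.95,0,0,0.01,0,0,0],
    [0.95,0,0,0.012,0,0,0],
    [0.7,0,0,0.012,0,0,0],
    [0.6,0,0,0.012,0,0,0],
    [0.6,0,0,0.0,0,0,0],
    [0.6,0,0,-0.15,0,0,0],
    [0.6,0,0,-0.4,0,0,0],
    [0.5,0,0,-0.6,0,0,0],
    [0.5,0,0,-0.6,0,0,0],
  ],
)

```text
time_s: 25.3
eef_pos: [0.5235, -0.3232, 0.1375]
ee_rot: [0.999, -0.046, 0.004, 0.004]
contact_force: [-0.6, -1.1, -0.2]
grip_width: 0.503
finger_force: 0.0
```

```bash
sed -i 's/(489,-348.6)/(491,-347)/' h.py
python3 - <<'E'
from h import *
s=robot.sense(); print(s["eef_pos"],s["ee_rot"])
plan([(.4,658,-48.5,115,90.5)])
E
```

```text
[ 0.52351065 -0.32321952  0.13752104] [ 0.99893611 -0.04573476  0.00418428  0.0041806 ]
[0.4, 0.38, -1.0, 0.075, 0.005, -0.005, -0.03] rows 4 214mm 6deg
-- new call
[0.4, 0.205, -0.41, 0.035, -0.0, 0.0, -0.0] rows 2 92mm 0deg
```

Emit:
carry_out(
  commands=[
    [0.4,0.38,-1.0,0.075,0.002,-0.003,-0.03],
    [0.4,0.38,-1.0,0.075,0.002,-0.003,-0.03],
    [0.4,0.38,-1.0,0.075,0.002,-0.003,-0.03],
    [0.4,0.38,-1.0,0.075,0.002,-0.003,-0.03],
    [0.4,0.38,-1.0,0.075,0.002,-0.003,-0.03],
  ],
)

```text
time_s: 25.92
eef_pos: [0.6141, -0.1261, 0.1149]
ee_rot: [1.0, 0.003, -0.006, -0.003]
contact_force: [-0.0, -1.1, 0.5]
grip_width: 0.597
finger_force: 0.0
```

Emit:
carry_out(
  commands=[
    [0.4,0.205,-0.41,0.035,0,0,0],
    [0.4,0.205,-0.41,0.035,0,0,0],
    [0.4,0.205,-0.41,0.035,0,0,0],
    [0.4,0.205,-0.41,0.035,0,0,0],
  ],
)

```text
time_s: 26.42
eef_pos: [0.6545, -0.0481, 0.1091]
ee_rot: [1.0, 0.001, -0.005, -0.002]
contact_force: [-0.6, 0.3, 0.2]
grip_width: 0.599
finger_force: 0.0
```

Run:
```python
from h import *
s,d=snap("w9"); print(s["eef_pos"],s["ee_rot"])
plan([(.4,658,-48.5,1.5,89.5)])
```

```text
[ 0.65447874 -0.04807228  0.10907931] [ 9.99983581e-01  7.68435788e-04 -5.31712911e-03 -1.99364824e-03]
[0.4, 0.025, 0.005, 0.54, -0.0, 0.005, 0.005] rows 2 108mm 1deg
```

View pics/w9.png

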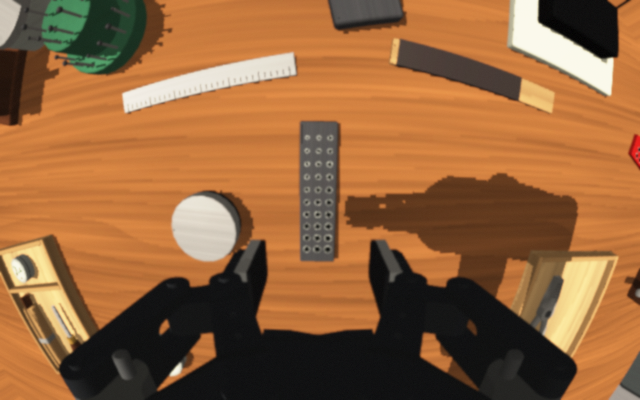

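The plate is square under the fingers, at columns 300–338 and rows 122–260. The tin, clamp and pusher are visible in their bays at lower left.

Emit:
carry_out(
  commands=[
    [0.4,0.02,0.003,0.2,0,0.003,0.002],
    [0.4,0.025,0.003,0.4,0,0.003,0.002],
    [0.4,0.025,0.003,0.49,0,0.003,0.002],
    [0.4,0.025,0.003,0.525,0,0.003,0.002],
    [0.4,0.025,0.003,0.535,0,0.003,0.002],
    [0.4,0.025,0.003,0.535,0,0.003,0.002],
  ],
)

```text
time_s: 27.22
eef_pos: [0.6606, -0.047, 0.0043]
ee_rot: [1.0, -0.002, 0.002, -0.002]
contact_force: [0.1, 0.3, 0.1]
grip_width: 0.599
finger_force: 0.0
```

Emit:
carry_out(
  commands=[
    [0.9,0,0,0,0,0,0],
    [0.9,0,0,0,0,0,0],
    [0.9,0,0,0,0,0,0],
    [0.9,0,0,0,0,0,0],
  ],
)

```text
time_s: 27.72
eef_pos: [0.6605, -0.0469, 0.0046]
ee_rot: [1.0, -0.002, 0.001, -0.002]
contact_force: [-0.9, -0.6, 6.8]
grip_width: 0.3
finger_force: 88.3
```

Emit:
carry_out(
  commands=[
    [0.9,0,0,-0.1,0,0,0],
    [0.9,0,0,-0.25,0,0,0],
    [0.9,0,0,-0.35,0,0,0],
    [0.9,0,0,-0.35,0,0,0],
  ],
)

```text
time_s: 28.22
eef_pos: [0.6613, -0.0473, 0.0757]
ee_rot: [1.0, -0.002, 0.003, -0.002]
contact_force: [0.1, -0.0, -2.5]
grip_width: 0.296
finger_force: 88.8
```

Run:
```python
from h import *
x,y,t=tray("d",0,-34)
print(x,y)
plan([(.9,x,y,75,t+90)])
```

```text
488.03670474657963 -380.87061973511936
[0.9, -0.515, 1.0, -0.005, -0.0, -0.0, 0.025] rows 4 225mm 5deg
-- new call
[0.9, -0.29, 0.695, -0.005, -0.0, -0.0, 0.0] rows 3 151mm 0deg
```

Emit:
carry_out(
  commands=[
    [0.9,-0.515,1.0,-0.02,0,0,0.025],
    [0.9,-0.515,1.0,-0.02,0,0,0.025],
    [0.9,-0.515,1.0,-0.02,0,0,0.025],
    [0.9,-0.515,1.0,-0.02,0,0,0.025],
    [0.9,-0.515,1.0,-0.02,0,0,0.025],
  ],
)

```text
time_s: 28.85
eef_pos: [0.5534, -0.2489, 0.0745]
ee_rot: [0.999, -0.043, -0.001, -0.003]
contact_force: [0.1, 1.0, -2.4]
grip_width: 0.299
finger_force: 89.0
```

Emit:
carry_out(
  commands=[
    [0.9,-0.29,0.695,0,0,0,0],
    [0.9,-0.29,0.695,0,0,0,0],
    [0.9,-0.29,0.695,0,0,0,0],
    [0.9,-0.29,0.695,0,0,0,0],
  ],
)

```text
time_s: 29.35
eef_pos: [0.4856, -0.381, 0.0742]
ee_rot: [0.999, -0.042, -0.0, -0.003]
contact_force: [1.1, -0.0, -1.9]
grip_width: 0.302
finger_force: 89.2
```

Run:
```python
from h import *
s,d=snap("w10"); print(s["eef_pos"],s["ee_rot"])
x,y,t=tray("d",0,-34)
plan([(.9,x,y,75,t+90),(.9,x,y,10.2,t+90)])
```

```text
[ 0.48558544 -0.38102964  0.07416762] [ 9.99099893e-01 -4.23212672e-02 -3.24363959e-04 -2.86502183e-03]
[0.9, 0.01, 0.005, -0.005, -0.0, 0.0, 0.0] rows 1 2mm 0deg
[0.9, 0.01, 0.01, 0.32, -0.0, 0.0, 0.0] rows 2 65mm 0deg
```

View pics/w10.png

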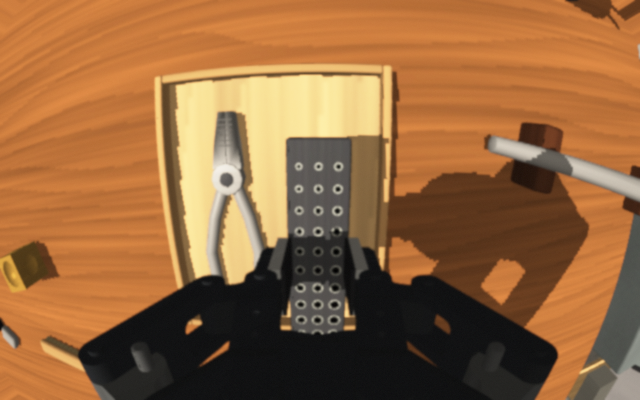

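The tongs lie flat in the tray with their joint at (228,180), and the plate is held level beside them. I'll lower it and open only a little.

Emit:
carry_out(
  commands=[
    [0.9,0.01,0.01,0.15,0,0,0],
    [0.9,0.01,0.01,0.25,0,0,0],
    [0.9,0.01,0.01,0.3,0,0,0],
    [0.9,0.01,0.01,0.318,0,0,0],
    [0.9,0.01,0.01,0.318,0,0,0],
  ],
)

```text
time_s: 30.02
eef_pos: [0.4886, -0.3823, 0.0118]
ee_rot: [0.999, -0.041, 0.0, -0.002]
contact_force: [-0.2, -0.3, -2.0]
grip_width: 0.298
finger_force: 89.2
```

Emit:
carry_out(
  commands=[
    [0.9,0,0,0.01,0,0,0],
    [0.9,0,0,0.012,0,0,0],
    [0.65,0,0,0.012,0,0,0],
    [0.58,0,0,0.012,0,0,0],
    [0.58,0,0,0.005,0,0,0],
    [0.58,0,0,-0.1,0,0,0],
    [0.58,0,0,-0.3,0,0,0],
    [0.58,0,0,-0.6,0,0,0],
    [0.58,0,0,-0.6,0,0,0],
  ],
)

```text
time_s: 31.15
eef_pos: [0.4923, -0.3869, 0.1406]
ee_rot: [0.999, -0.041, 0.006, 0.003]
contact_force: [0.3, 0.2, 0.3]
grip_width: 0.421
finger_force: 0.0
```

Emit:
carry_out(
  commands=[
    [0.58,-0.5,0.3,-0.3,0,0,0],
    [0.58,-0.5,0.3,-0.3,0,0,0],
    [0.58,-0.5,0.3,-0.3,0,0,0],
    [0.58,-0.5,0.3,-0.3,0,0,0],
  ],
)

```text
time_s: 31.65
eef_pos: [0.3835, -0.4347, 0.1916]
ee_rot: [0.999, -0.042, 0.001, -0.002]
contact_force: [-0.2, 0.6, -0.5]
grip_width: 0.418
finger_force: 0.0
```

Run:
```python
from h import *
s,d=snap("top1","top",(170,105,450,235),2.8); print(s["eef_pos"],s["time_s"],s["finger_force"])
c=robot.get_calibration("top"); f=200/np.tan(np.radians(c["fovy"]/2)); M=np.linalg.inv(c["camera_from_world"])
def hgt(x,y):  # height map around a world point (mm), median of 3x3
    p=c["camera_from_world"]@[x/1e3,y/1e3,.015,1]; u,v=int(round(f*p[0]/p[2]+c["cx"])),int(round(f*p[1]/p[2]+c["cy"]))
    z=np.median(d[v-1:v+2,u-1:u+2]); return round(1e3*float((M@[(u-c["cx"])/f*z,(v-c["cy"])/f*z,z,1])[2]),1)
for n,t,x,y in [("floor s","s",0,0),("clamp w","s",15,36),("clamp e","s",-78,36),("bulb","s",-66,-32),("tin","s",78,0),("floor d","d",60,-5),("plate+","d",45,-35),("plate-","d",-45,-35),("tongs j","d",27,29)]:
    print(n,hgt(*tray(t,x,y)[:2]))
```

```text
[ 0.3835025  -0.43468334  0.1916261 ] 31.65 0.0
floor s 4.6
clamp w 22.7
clamp e 24.6
bulb 29.6
tin 22.8
floor d 5.2
plate+ 11.0
plate- 13.6
tongs j 17.0
```

View pics/top1.png

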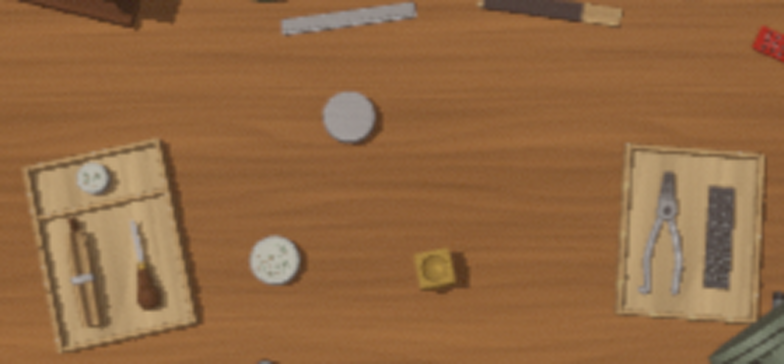

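All five things lie flat in their bays. The tin is at (93,178), the clamp at (84,277), the pusher at (145,270), the tongs at (665,235) and the plate at (719,237). The large tin (275,260), doming block (435,270) and bench block (349,117) haven't moved. Heights match things resting on the tray floors.

```bash
python3 -c "
from cell import robot
print(robot.close_job())"
```

```text
the job is handed in; nothing more can be done
None
```

Both kits are in their trays, flat on the floor with nothing stacked, the large tin, doming block and bench block look unmoved in the last top picture, and I handed the job in at about 32 s (no verdict was returned).

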